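# Press-test four push-lock switches and reject the one with the tired spring

## Robot

A 6-joint arm with a two-finger parallel gripper is mounted at the origin on a cart in front of the work surface, level with it; the furniture and walls round the work are solid. World frame = base frame: x ahead of the robot, y to its left, z up, the work surface at z = 0. Lengths are in mm, angles in degrees, forces in N, time in s.
With the tool pointing down it reaches from about 325 to 850 mm from the base axis. Payload 15.5 kg.
Tool frame: the origin (TCP) lies on the centre line of the jaws, within the pads' length; the fingertips stand 19 mm ahead of it and the grasp point (between the pads) is the TCP; x points along the fingers, y is the direction in which the jaws open and shut, and the axes are right-handed (so a half turn about x gives the same grasp; the last joint's range is limited). The gripper opens to 91 mm and grips with 3 to 60 N. Pads are 32 mm wide; open, the fingers measure 118 mm over their backs; the gripper's body (76 mm by 178 mm) begins 60 mm behind the grasp point.
Start: joints at [66.033, 28.281, 77.091, -0, 74.628, -5.472], TCP at [198.26, 592.722, 232.915] pointing down, gripper open.
Joint ranges: [-166.48, 166.48], [-47.26, 123.95], [12.59, 153.08], [-70.14, 250.14], [6.76, 159.57], [-176.63, 176.63]. Speed limits (degrees/s): [108.29, 108.29, 147.25, 172.46, 172.46, 172.46].

## Interface

Orientations are given as [roll, pitch, yaw] about the fixed x, y, z axes, in that order (R = Rz(yaw) Ry(pitch) Rx(roll)).
In Python, from station import manip, snapshot, camera_info gives the robot as it stands.
- The arm moves only by the tool send_rows, never from a script. Its argument "rows" is text: rows parted by semicolons, each of 5 numbers parted by spaces: the closure, from -1 (fully open) to 1 (shut), then the shift along the tool's x, y, z in cm, then the turn about the tool's x in degrees. A call has 1 to 8 rows; each row is the pose to reach, as a shift and turn from the pose commanded when the call began, along the tool's axes at that moment; what a row does not reach only later rows make up. A row lasts 1/8 s, in which the tool goes at most 62.5 mm and 10.7 degrees, less where a joint would pass 70% of its speed; a pose out of reach is approached as far as the arm can. A call with a gripper value outside its range is refused whole. The fingers move at their own pace and stop on an object; the grip force is fixed at half the most. Time passes only in rows, so rows that repeat a pose let the fingers close. It gives the time, the measured TCP pose, the force and the opening at its end, in the units of the state.
- manip.get_obs(): the state, without advancing time (a new reading comes with each control period).
- snapshot(name): name is "scene" or "top" or "wrist"; returns the picture (384x512x3 uint8, red, green, blue); there is no depth.
- camera_info(name): a dict with "vfov" (degrees; the focal length in pixels is half the picture's height over the tangent of half this angle, whatever the lens; pixels are square), "cx", "cy" (the principal point, pixels), "pose" (4x4, takes a point from camera to world coordinates). Camera axes: x right, y up, looking along -z (the intrinsics and any distortion apply to the point x, -y, -z); pixel columns grow to the right and rows downward; lengths in mm; the calibration is good to about 2 mm. A picture is of the moment at which its call begins: read the wrist's pose just before it. camera_info takes no time and is no camera call; for the wrist camera it gives the pose at the moment of the call.
- manip.hand_in(): hands the job in, once; it reports no verdict.
The state is a dict: "time_s": time; "joints": joint angles; "qd": joint speeds; "tau": joint torques, N m; "tool_pos": TCP position; "orientation": TCP orientation; "ft_force": force on the tool from outside, world axes, zero at the start; "torque": the same for the moment, N m; "opening": finger opening in mm.
Only numpy, scipy, OpenCV 4.12 (cv2) and the standard library are available. Lean on these libraries where they do the work, as an engineer would, in place of code of your own. Each camera call takes 0.05 s, during which the arm holds its last target.

## Task

Four push-lock switches that look alike stand in the test nest. Press the head of each one straight down until it clicks and stays in, without ever pushing harder than 20 N; one has a tired spring and clicks in under clearly less push than the other three. Take that switch out and stand it upright in the empty grey reject tray on the left, leave the three sound ones seated in the nest with their heads in, and do not disturb the oil bottle and the small tin.

Things in the scene. Friction and masses are not known exactly. Their poses are not given: they have to be found in the camera images.
- nest: Test nest, fixed: 64 (x) by 250 (y) mm, 45 mm high, an aluminium pocket plate on a plywood base. Origin: centre of its underside; z up, y along the row of four square pockets (60 mm apart). It stands on the right half of the table; place and turn vary.
- seat_1 (a point): Centre of the mouth of the 1st pocket (nest y +90 mm), at the plate's top, 45 mm above the table; axes as the nest's. In each pocket stands one switch, 74 mm tall, 170 g give or take a third: square grey housing 32x32 mm, sides along the nest's axes, 20 mm deep in the pocket (1 mm play all round) and 24 mm out of it; on it a steel collar, diameter 30 mm, 7 mm high, and a black round head.
- seat_2 (a point): The same for the 2nd pocket (nest y +30 mm). The heads: diameter 28 mm, 12 mm thick, flat top 54 mm above this point before pressing, 45.5 mm once clicked in. A head slides straight down. The push rises from 2 N to a peak at 2.7 mm of travel: 10 N on a sound switch, 5 N on the tired one; then it falls, and at 5.7 mm the head snaps in (the click) and stays. Let go earlier, it springs back out.
- seat_3 (a point): The same for the 3rd pocket (nest y -30 mm). On a sound switch the push is 7 N at about 1 mm and 9 N at 2 mm; the tired one never needs more than 5 N. A clicked-in head rests 8.4 mm down on a rubber stop that gives only about 1 mm under a further 8 N. Which of the four pockets holds the tired switch is drawn anew each time; nothing but the push tells it.
- seat_4 (a point): The same for the 4th pocket (nest y -90 mm). A housing can be gripped from above, below the head, on its two side faces across the row (along the nest's x, 32 mm wide) with nothing beside it there; neighbouring housings in the row leave 28 mm between them.
- reject_tray: Reject tray, fixed: open grey sheet-steel tray, outside 140 (x) by 120 (y) by 32 mm, walls 3 mm, a steel wire round the rim up to 35 mm. Origin: centre of its underside, z up. On the left half of the table; place and turn vary. A bin of loose parts that stays as it is, up to 45 mm high, lies between nest and tray.
- tray_floor (a point): Centre of the tray's inner floor, 3 mm above the table; axes as the tray's.
- oil_bottle: Bystander: yellow oil bottle with red spout, diameter 46 mm, 135 mm tall, loose, standing beyond the right end of the nest. Origin: centre of its underside.
- tin_small: Bystander: round tin with grey lid, diameter 65 mm, 41 mm high, loose, standing on the robot's side of the nest. Origin: centre of its underside.

How it is judged (in metres and radians):
On the way:
1. All four heads have been pressed until they clicked in, every switch still in its pocket (height (world z) of each of head_a_c0, head_b_c0, head_c_c0, head_d_c0 below 0.0857 m and distance of each of unit_a_c0, unit_b_c0, unit_c_c0, unit_d_c0 from where it was at the start of the episode below 0.005 m), for 0.2 s.
At the end, for the whole second after the job is handed in: The tired switch stands upright (within 0.1 rad) on the floor inside the reject tray; the three sound switches are in their pockets where they were (within 5 mm), their heads still clicked in (at least 7.3 mm down) (x of unit_c_c0 in the frame of tray_floor between -0.062 and 0.062 m and y of unit_c_c0 in the frame of tray_floor between -0.052 and 0.052 m and z of unit_c_c0 in the frame of tray_floor below 0.026 m and angle between unit_c_c0's own z axis and vertical below 0.1 rad and height (world z) of each of head_a_c0, head_b_c0, head_d_c0 below 0.0857 m and distance of each of unit_a_c0, unit_b_c0, unit_d_c0 from where it was at the start of the episode below 0.005 m); the robot touches nothing.
It fails at once if A switch head was pushed with more than 20 N (contact force between anything else and head_a_c0 above 20 N or contact force between anything else and head_b_c0 above 20 N or contact force between anything else and head_c_c0 above 20 N or contact force between anything else and head_d_c0 above 20 N).
It fails at once if The oil bottle or the small tin was disturbed (moved over 15 mm or tipped) (distance of any of oil_bottle, tin_small from where it was at the start of the episode above 0.015 m or angle between any of oil_bottle, tin_small's own z axis and vertical above 0.3 rad).
It also fails if it takes over 64 s, if anything falls off the work surface, if the arm or the gripper's body presses on something with over 40 N, if the wrist force passes 120 N, or if a joint passes its speed limit or range.

## Working session

There is one attempt and no reset: what is moved stays moved. The work goes in short steps, Python scripts to look and compute and a tool call to move; the robot and the scene stay as the last step left them, time stands still between calls to the robot, and variables do not carry over. Pictures are saved under pics/ and viewed, and the job is handed in when it is done.

Besides the shell and the picture viewer there is one more tool, called after "Request:" as name(argument=value, ...) on one line, values as JSON. send_rows: Moves the arm, as the interface text tells. Its arguments: {"type":"object","properties":{"rows":{"type":"string"}},"required":["rows"]}

```bash
ls; mkdir -p pics
python3 - <<'E'
from station import manip, snapshot, camera_info
import cv2
print(manip.get_obs())
for n in ["scene","top"]:
    im=snapshot(n); cv2.imwrite(f"pics/{n}0.png",im[:,:,::-1]); print(n,camera_info(n))
E
```

```text
pics
{'time_s': 0.0, 'joints': array([ 6.60332960e+01,  2.83140207e+01,  7.71289685e+01, -1.21330378e-04,
        7.46291297e+01, -5.47167865e+00]), 'qd': array([ 0.0250893 ,  0.00555598,  0.03042971, -0.02331713, -0.00582453,
        0.01167483]), 'tau': array([ 2.58956541e-03, -8.78825426e+01, -3.81859660e+01,  7.07795215e-02,
        5.32853580e-02, -1.38970850e-04]), 'tool_pos': array([198.10642725, 592.37313922, 232.33676799]), 'orientation': array([ -95.37876633,   89.92788106, -113.87375947]), 'ft_force': array([-0.23724366, -0.147353  , -0.68078172]), 'torque': array([0.01678703, 0.01991434, 0.00872358]), 'opening': 90.94573405092424}
scene {'vfov': 57.47416334221365, 'cx': 258.3632859552455, 'cy': 187.72664943166708, 'pose': array([[ 8.74720313e-01,  3.46579803e-01, -3.38742993e-01,
         1.06979774e+02],
       [-4.84461416e-01,  6.07007881e-01, -6.29951243e-01,
        -8.54219835e+02],
       [-1.27087110e-02,  7.15139058e-01,  6.98866666e-01,
         8.83521373e+02],
       [ 0.00000000e+00,  0.00000000e+00,  0.00000000e+00,
         1.00000000e+00]])}
top {'vfov': 48.85339161021781, 'cx': 255.27692400067158, 'cy': 192.37016921729503, 'pose': array([[ 1.27351346e-02,  9.91830185e-01, -1.26927935e-01,
         3.21953659e+02],
       [-9.99918743e-01,  1.25598755e-02, -2.18104950e-03,
        -1.15957812e+02],
       [-5.69031668e-04,  1.26945397e-01,  9.91909543e-01,
         1.38714624e+03],
       [ 0.00000000e+00,  0.00000000e+00,  0.00000000e+00,
         1.00000000e+00]])}
```

View pics/scene0.png

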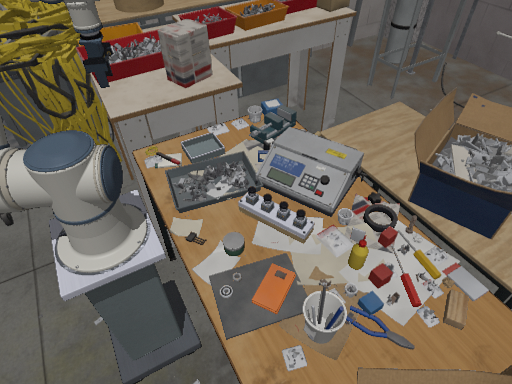

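View pics/top0.png

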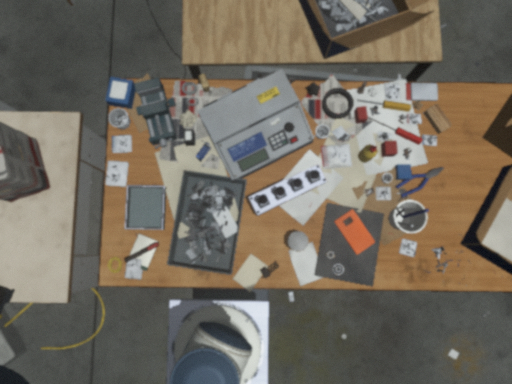

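Run:
```python
import cv2
t=cv2.imread("pics/top0.png"); s=cv2.imread("pics/scene0.png")
cv2.imwrite("pics/t1.png",cv2.resize(t[140:270,240:400],None,fx=5,fy=4.6*5/4.6*0.92,interpolation=cv2.INTER_CUBIC)) if 0 else cv2.imwrite("pics/t1.png",cv2.resize(t[145:265,240:400],None,fx=5,fy=5,interpolation=cv2.INTER_CUBIC))
cv2.imwrite("pics/t2.png",cv2.resize(t[160:280,100:260],None,fx=5,fy=5,interpolation=cv2.INTER_CUBIC))
cv2.imwrite("pics/s1.png",cv2.resize(s[170:290,220:380],None,fx=5,fy=5,interpolation=cv2.INTER_CUBIC))
```

```text
(no output)
```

View pics/t1.png

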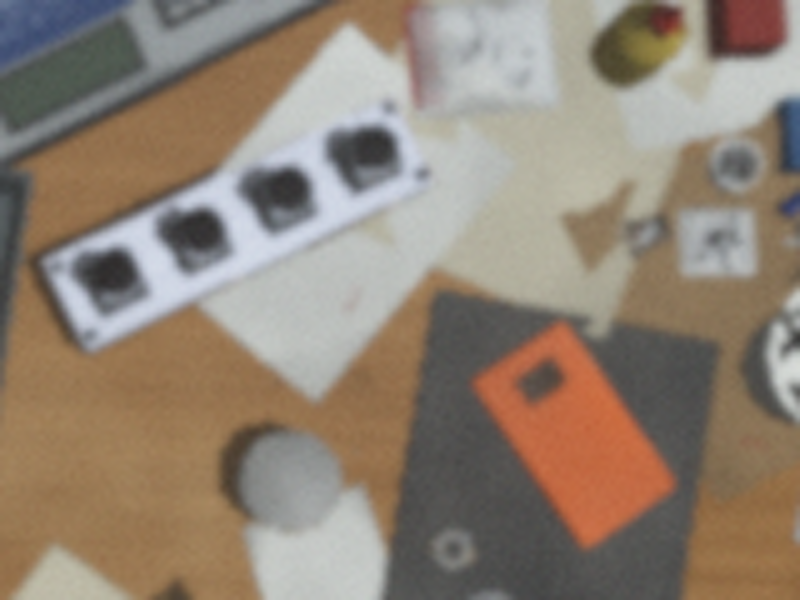

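View pics/t2.png

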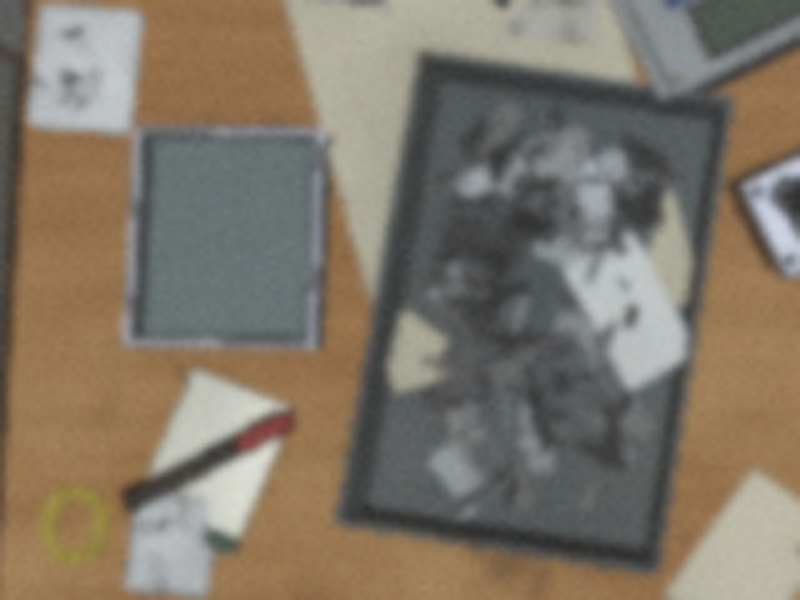

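View pics/s1.png

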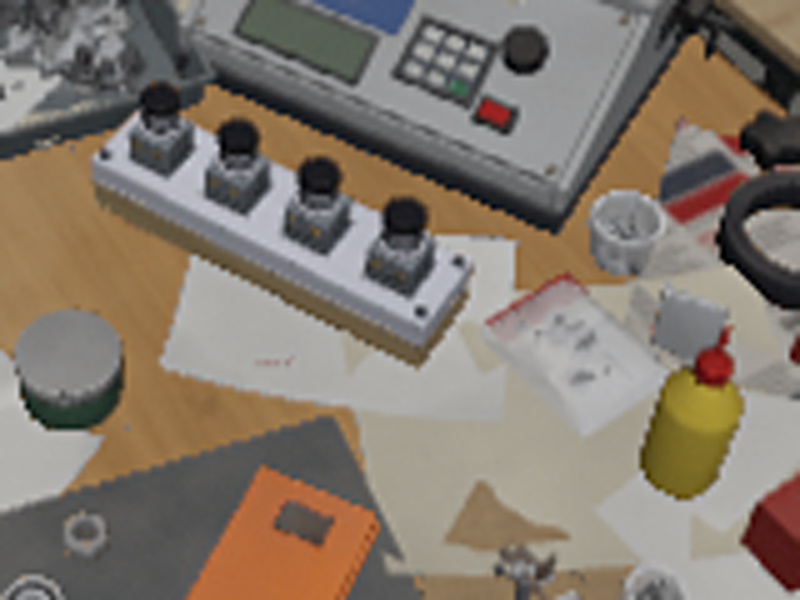

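```bash
cat > h.py <<'E'
import numpy as np, cv2
from station import manip, snapshot, camera_info
def ray(ci,u,v):
    f=192/np.tan(np.radians(ci['vfov']/2)); P=ci['pose']
    d=P[:3,:3]@np.array([(u-ci['cx'])/f,-(v-ci['cy'])/f,-1.]); return P[:3,3],d
def onz(ci,u,v,z):
    o,d=ray(ci,u,v); return o+d*(z-o[2])/d[2]
def proj(ci,p):
    f=192/np.tan(np.radians(ci['vfov']/2)); P=ci['pose']
    c=P[:3,:3].T@(np.asarray(p,float)-P[:3,3]); return ci['cx']+f*c[0]/-c[2], ci['cy']-f*c[1]/-c[2]
def tri(r1,r2):
    A=[];b=[]
    for o,d in(r1,r2):
        d=d/np.linalg.norm(d);M=np.eye(3)-np.outer(d,d);A.append(M);b.append(M@o)
    p=np.linalg.solve(sum(A),sum(b)); 
    return p,[np.linalg.norm(M@p-q) for M,q in zip(A,b)]
E
python3 - <<'E'
from h import *
T=camera_info("top");S=camera_info("scene")
t=lambda x,y:(240+x/5-.4,145+y/5-.4); s=lambda x,y:(220+x/5-.4,170+y/5-.4); t2=lambda x,y:(100+x/5-.4,160+y/5-.4)
print("plate top-view z45")
for c in [(38,258),(92,352),(430,175),(390,98)]: print(onz(T,*t(*c),45).round(1))
print("scene z45")
for c in [(93,155),(420,345),(470,262),(140,112)]: print(onz(S,*s(*c),45).round(1))
print("heads scene z99");
for c in [(160,98),(239,135),(320,173),(404,213)]: print(onz(S,*s(*c),99).round(1))
print("heads top z99")
for c in [(118,268),(203,228),(291,186),(376,148)]: print(onz(T,*t(*c),99).round(1))
print("tray rim35")
for c in [(133,128),(328,130),(318,347),(124,345)]: print(onz(T,*t2(*c),35).round(1))
print("tin", onz(T,*t(290,480),41), onz(S,*s(68,350),41)); print("bottle",onz(T,*t(668,18),135),onz(S,*s(725,330),135),onz(S,*s(682,488),0))
E
```

```text
plate top-view z45
[481.  -87.3  45. ]
[ 421.3 -122.6   45. ]
[ 537.9 -338.4   45. ]
[ 587.9 -313.    45. ]
scene z45
[ 426.  -118.6   45. ]
[ 525.4 -354.7   45. ]
[ 588.6 -316.7   45. ]
[471.7 -98.4  45. ]
heads scene z99
[ 465.2 -142.2   99. ]
[ 492.5 -195.7   99. ]
[ 519.3 -248.3   99. ]
[ 545.6 -300.8   99. ]
heads top z99
[ 469.1 -137.6   99. ]
[ 494.5 -189.6   99. ]
[ 521.3 -243.7   99. ]
[ 545.7 -296.2   99. ]
tray rim35
[513.1 304.5  35. ]
[513.3 178.4  35. ]
[373.5 179.2  35. ]
[373.2 303.   35. ]
tin [ 342.07776482 -248.85421643   41.        ] [ 342.30796487 -251.75823955   41.        ]
bottle [ 621.44493986 -468.3107157   135.        ] [ 627.57786396 -480.21257946  135.        ] [ 621.92263407 -489.36036073    0.        ]
```

```bash
cat >> h.py <<'E'
from scipy.spatial.transform import Rotation as Ro
def state():
    o=manip.get_obs(); return o,o['tool_pos'],Ro.from_euler('xyz',o['orientation'],degrees=True).as_matrix()
def shift(target):
    o,p,R=state(); return (R.T@(np.asarray(target,float)-p)/10).round(3)
def yawjaw(): # direction of jaw axis in world, deg
    R=state()[2]; return np.degrees(np.arctan2(R[1,1],R[0,1]))
E
python3 - <<'E'
from h import *
o,p,R=state(); print(R.round(3),yawjaw()); print(shift([500,-215,232]), shift([440,-180,300]))
E
```

```text
[[-0.     0.317  0.948]
 [-0.001  0.948 -0.317]
 [-1.    -0.001 -0.   ]] 71.50722711604595
[  0.108 -67.     54.241] [ -6.693 -65.591  47.44 ]
```

Request:
send_rows(rows="1 -0.4 -5 4 6; 1 -0.8 -10 8 12; 1 -1.2 -15 12 18; 1 -1.6 -20 16 24; 1 -2 -25 20 30; 1 -2.4 -30 24 36; 1 -2.8 -34 27.5 42; 1 -2.8 -38 30.5 45.7")

```text
time_s: 1.1
tool_pos: [367.5, 133.6, 261.2]
orientation: [68.8, 90.0, 4.4]
ft_force: [1.0, 0.9, 0.1]
opening: 14.4
```

Run:
```python
from h import *
o,p,R=state(); print(p,yawjaw(),o['joints'].round(1)); print(shift([500,-215,260]))
```

```text
[367.54476759 133.55640876 261.21976832] 25.608427912573298 [ 11.2   7.2 104.9  -0.   67.9 -14.4]
[ 0.13  -3.121 37.157]
```

Request:
send_rows(rows="1 0 -0.5 6 0; 1 0 -1 12 0; 1 0 -1.6 18 0; 1 0 -2.1 24 0; 1 0 -2.6 30 0; 1 0 -3.1 35 0; 1 0 -3.1 37.2 0; 1 0 -3.1 37.2 0")

```text
time_s: 2.1
tool_pos: [501.1, -213.9, 260.4]
orientation: [-142.7, 90.0, 153.0]
ft_force: [0.2, 1.2, 0.7]
opening: -0.0
```

Run:
```python
from h import *
o,p,R=state(); ci=camera_info("wrist"); im=snapshot("wrist"); np.save("w0.npy",ci['pose']); print(p,yawjaw(),o['joints'].round(1),o['opening'],o['ft_force'])
print(ci); cv2.imwrite("pics/w0.png",im[:,:,::-1])
```

```text
[ 501.12814855 -213.94408921  260.37793096] 25.756239978644 [-29.4  20.3  86.2  -0.   73.5 -55.1] -0.00641110872511122 [0.23612983 1.1549548  0.65326866]
{'vfov': 67.49348325244992, 'cx': 256.5390470073474, 'cy': 188.8254628681981, 'pose': array([[ 9.00455992e-01, -4.22782049e-01, -1.02148650e-01,
         4.71425692e+02],
       [ 4.34945968e-01,  8.74725414e-01,  2.13722848e-01,
        -1.55007037e+02],
       [-1.00616357e-03, -2.36877162e-01,  9.71539087e-01,
         4.12897271e+02],
       [ 0.00000000e+00,  0.00000000e+00,  0.00000000e+00,
         1.00000000e+00]])}
```

View pics/w0.png

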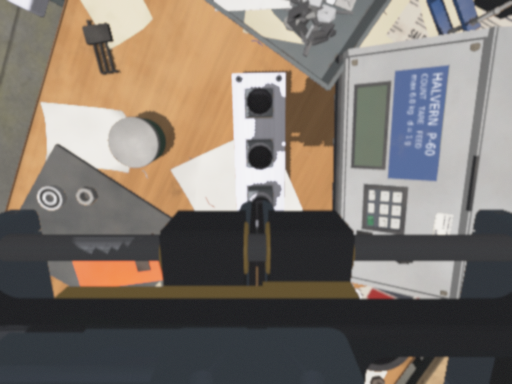

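Run:
```python
from h import *
im=cv2.imread("pics/w0.png"); ci=camera_info("wrist")
cv2.imwrite("pics/w0c.png",cv2.resize(im[60:215,200:330],None,fx=3.8,fy=3.8,interpolation=cv2.INTER_CUBIC))
g=im.max(2)
m=((g<45)*255).astype(np.uint8); m[215:]=0; m[:, :235]=0; m[:,285:]=0;m[:80]=0;m[200:]=0
for c in cv2.findContours(m,0,1)[0]:
    if cv2.contourArea(c)>80:
        (u,v),r=cv2.minEnclosingCircle(c); M=cv2.moments(c); print(u,v,r,M['m10']/M['m00'],M['m01']/M['m00'],onz(ci,u,v,99).round(1))
hsv=cv2.cvtColor(im,cv2.COLOR_BGR2HSV)
for v in (90,110,130,145,150):
    row=im[v,225:295].astype(int); print(v,[tuple(x) for x in row[4:14]],[tuple(x) for x in row[52:68]])
for c in [(233,72),(285,72)]: print(onz(ci,*c,45))
```

```text
259.792236328125 156.65525817871094 10.84257984161377 259.72299027137734 156.6722990271377 [ 491.3 -188.7   99. ]
259.15216064453125 101.15217590332031 11.615442276000977 259.0621301775148 102.55325443786982 [ 465.2 -136.6   99. ]
90 [(np.int64(108), np.int64(160), np.int64(211)), (np.int64(114), np.int64(164), np.int64(214)), (np.int64(146), np.int64(180), np.int64(218)), (np.int64(207), np.int64(216), np.int64(230)), (np.int64(237), np.int64(235), np.int64(238)), (np.int64(243), np.int64(239), np.int64(240)), (np.int64(243), np.int64(240), np.int64(240)), (np.int64(243), np.int64(240), np.int64(240)), (np.int64(244), np.int64(241), np.int64(241)), (np.int64(244), np.int64(242), np.int64(242))] [(np.int64(145), np.int64(138), np.int64(139)), (np.int64(148), np.int64(142), np.int64(141)), (np.int64(172), np.int64(164), np.int64(164)), (np.int64(220), np.int64(212), np.int64(213)), (np.int64(240), np.int64(236), np.int64(236)), (np.int64(244), np.int64(241), np.int64(241)), (np.int64(244), np.int64(241), np.int64(241)), (np.int64(236), np.int64(231), np.int64(233)), (np.int64(184), np
[... 4590 characters left out ...]
 np.int64(162)), (np.int64(171), np.int64(163), np.int64(163)), (np.int64(163), np.int64(155), np.int64(156)), (np.int64(158), np.int64(151), np.int64(152)), (np.int64(158), np.int64(151), np.int64(154)), (np.int64(139), np.int64(138), np.int64(144)), (np.int64(98), np.int64(106), np.int64(120)), (np.int64(63), np.int64(81), np.int64(103)), (np.int64(55), np.int64(77), np.int64(101)), (np.int64(54), np.int64(78), np.int64(103)), (np.int64(62), np.int64(91), np.int64(120)), (np.int64(77), np.int64(114), np.int64(154)), (np.int64(91), np.int64(137), np.int64(185)), (np.int64(97), np.int64(147), np.int64(197))]
[ 421.34855282 -117.21041694   45.        ]
[477.48564519 -90.04909895  45.        ]
```

View pics/w0c.png

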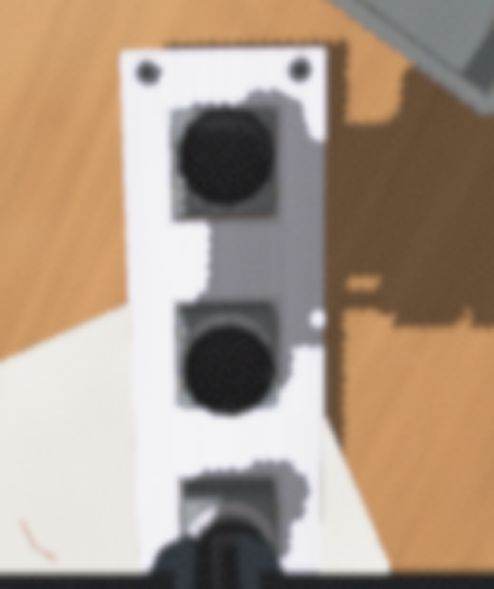

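Run:
```python
from h import *
ci=camera_info("wrist")
for a,b in [((233,72),(238.7,207.4)),((285.5,71.8),(284.7,207))]:
    p,q=onz(ci,*a,45),onz(ci,*b,45); d=p-q; print(p,q,np.degrees(np.arctan2(-d[0],d[1])))
print(shift([543.5,-297,125]), state()[2].round(3))
```

```text
[ 421.34855282 -117.21041694   45.        ] [ 499.24225169 -268.15865966   45.        ] 27.295054656831205
[477.92265638 -89.58816779  45.        ] [ 554.41409216 -240.80660751   45.        ] 26.83183980878274
[13.536  0.208  9.46 ] [[-0.001  0.901  0.435]
 [ 0.001  0.435 -0.901]
 [-1.    -0.001 -0.001]]
```

Request:
send_rows(rows="1 3 0.1 3 -0.5; 1 7 0.2 6 -1; 1 11 0.4 9.4 -1; 1 12.5 0.4 9.4 -1; 1 13 0.4 9.4 -1; 1 13 0.4 9.4 -1; 1 13 0.4 9.4 -1")

```text
time_s: 3.02
tool_pos: [545.8, -295.3, 132.2]
orientation: [31.1, 89.9, -32.0]
ft_force: [0.1, -0.8, 1.1]
opening: 0.5
```

Run:
```python
from h import *
o,p,R=state(); ci=camera_info("wrist"); im=snapshot("wrist"); print(p,yawjaw(),o['ft_force'])
cv2.imwrite("pics/w1.png",im[:,:,::-1])
for x in [(546.8,-295.5,99),(519.6,-242,99),(492.4,-188.5,99),(465.5,-134.6,99)]: print(proj(ci,x))
```

```text
[ 545.84619139 -295.29425301  132.24882732] 26.833287816484667 [ 0.05141246 -0.759778    1.14578454]
(np.float64(259.5018610018821), np.float64(219.01832313432664))
(np.float64(259.67463249296446), np.float64(129.3531587278647))
(np.float64(259.87694089762107), np.float64(24.358889993380842))
(np.float64(260.95941878081646), np.float64(-100.76444350487571))
```

View pics/w1.png

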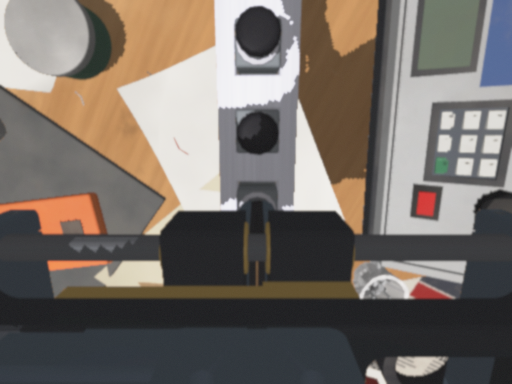

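Request:
send_rows(rows="1 0.6 0 0 0; 1 1.1 0 0 0; 1 1.1 0 0 0; 1 1.1 0 0 0")

```text
time_s: 3.58
tool_pos: [545.5, -295.7, 119.9]
orientation: [-155.7, 90.0, 141.1]
ft_force: [-0.1, 0.2, 0.8]
opening: 0.2
```

Run:
```python
from h import *
o,p,R=state(); print(p,o['ft_force'])
```

```text
[ 545.53550525 -295.72893951  119.87777872] [-0.09439257  0.1613637   0.83093871]
```

Request:
send_rows(rows="1 0.15 0 0 0; 1 0.15 0 0 0; 1 0.15 0 0 0")

```text
time_s: 3.95
tool_pos: [545.5, -295.7, 118.5]
orientation: [18.9, 90.0, -44.3]
ft_force: [0.6, -0.1, 0.4]
opening: 0.6
```

Request:
send_rows(rows="1 0.1 0 0 0; 1 0.1 0 0 0; 1 0.1 0 0 0")

```text
time_s: 4.32
tool_pos: [545.6, -295.7, 117.7]
orientation: [26.3, 90.0, -36.9]
ft_force: [-1.3, 1.1, 5.5]
opening: 0.7
```

Request:
send_rows(rows="1 0.1 0 0 0; 1 0.1 0 0 0; 1 0.1 0 0 0")

```text
time_s: 4.7
tool_pos: [545.6, -295.8, 116.9]
orientation: [27.4, 90.0, -35.8]
ft_force: [-1.5, 1.1, 7.4]
opening: 0.2
```

Request:
send_rows(rows="1 0.1 0 0 0; 1 0.1 0 0 0; 1 0.1 0 0 0")

```text
time_s: 5.08
tool_pos: [545.7, -295.8, 115.9]
orientation: [29.4, 90.0, -33.8]
ft_force: [-1.2, 1.0, 8.4]
opening: 0.6
```

Request:
send_rows(rows="1 0.15 0 0 0; 1 0.3 0 0 0; 1 0.4 0 0 0; 1 0.5 0 0 0;  1 0.5 0 0 0;  1 0.5 0 0 0")

```text
time_s: 5.82
tool_pos: [545.5, -295.7, 110.4]
orientation: [-131.6, 90.0, 165.2]
ft_force: [-0.4, 0.9, 1.2]
opening: 0.6
```

Request:
send_rows(rows="1 -1.4 0 0 0; 1 -1.5 0 0 0; 1 -1.5 -0.1 -5.9 0; 1 -1.5 -0.1 -5.9 0; 1 -0.9 -0.1 -5.9 0; 1 -0.9 -0.1 -5.9 0; 1 -0.9 -0.1 -5.9 0")

```text
time_s: 6.7
tool_pos: [518.3, -244.1, 119.2]
orientation: [27.1, 90.0, -36.1]
ft_force: [0.3, -0.2, -0.1]
opening: 0.4
```

Run:
```python
from h import *
o,p,R=state(); ci=camera_info("wrist"); im=snapshot("wrist"); print(p,yawjaw(),o['ft_force'])
cv2.imwrite("pics/w2.png",im[:,:,::-1])
s=snapshot("scene");cv2.imwrite("pics/s2.png",cv2.resize(s[170:290,220:380,::-1],None,fx=5,fy=5,interpolation=cv2.INTER_CUBIC))
for x in [(546.8,-295.5,99),(519.6,-242,99),(492.4,-188.5,99),(465.5,-134.6,99)]: print(proj(ci,x))
```

```text
[ 518.33185236 -244.07967098  119.23368713] 26.781729125844173 [ 0.30470569 -0.18869811 -0.11596822]
(np.float64(261.5898972551885), np.float64(305.57726523978346))
(np.float64(261.81721794816366), np.float64(223.20736342141439))
(np.float64(262.08289659117986), np.float64(126.93841643697965))
(np.float64(263.23268244267035), np.float64(12.468658409878913))
```

View pics/w2.png

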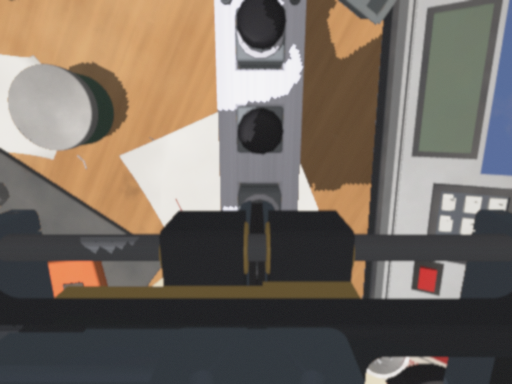

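View pics/s2.png

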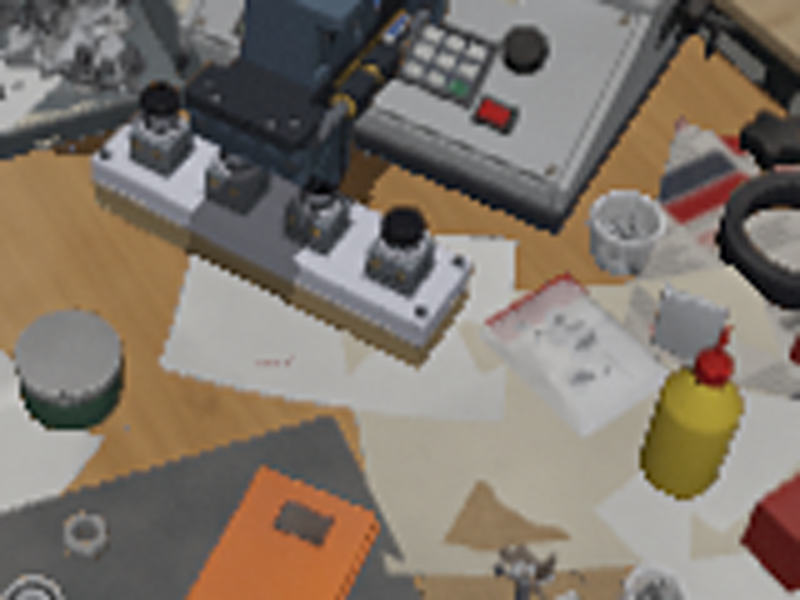

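Request:
send_rows(rows="1 0.15 0 0 0; 1 0.15 0 0 0; 1 0.15 0 0 0")

```text
time_s: 7.18
tool_pos: [518.1, -243.6, 118.0]
orientation: [25.0, 90.0, -38.2]
ft_force: [0.8, -1.2, 1.2]
opening: 0.5
```

Request:
send_rows(rows="1 0.1 0 0 0; 1 0.1 0 0 0; 1 0.1 0 0 0")

```text
time_s: 7.55
tool_pos: [518.1, -243.5, 117.0]
orientation: [25.6, 90.0, -37.6]
ft_force: [0.6, -1.4, 4.5]
opening: 0.5
```

Request:
send_rows(rows="1 0.1 0 0 0; 1 0.1 0 0 0; 1 0.1 0 0 0")

```text
time_s: 7.92
tool_pos: [518.1, -243.5, 116.0]
orientation: [28.5, 90.0, -34.7]
ft_force: [0.8, -1.1, 3.4]
opening: 0.4
```

Request:
send_rows(rows="1 0.05 0 0 0; 1 0.05 0 0 0; 1 0.05 0 0 0")

```text
time_s: 8.3
tool_pos: [518.0, -243.5, 115.4]
orientation: [34.2, 90.0, -29.0]
ft_force: [1.5, -1.6, 4.8]
opening: 0.6
```

Request:
send_rows(rows="1 0.15 0 0 0; 1 0.3 0 0 0; 1 0.4 0 0 0; 1 0.5 0 0 0;  1 0.5 0 0 0;  1 0.5 0 0 0")

```text
time_s: 9.05
tool_pos: [517.9, -243.4, 110.4]
orientation: [-153.0, 90.0, 143.8]
ft_force: [-0.3, 0.5, 1.6]
opening: 0.4
```

Request:
send_rows(rows="1 -1.4 0 0 0; 1 -1.5 0 0 0; 1 -1.5 0 -5.9 0; 1 -1.5 0 -5.9 0; 1 -0.9 0 -5.9 0; 1 -0.9 0 -5.9 0; 1 -0.9 0 -5.9 0")

```text
time_s: 9.93
tool_pos: [491.7, -191.4, 119.3]
orientation: [31.0, 90.0, -32.3]
ft_force: [-0.0, 0.3, -0.3]
opening: 0.2
```

Run:
```python
from h import *
o,p,R=state(); ci=camera_info("wrist"); im=snapshot("wrist"); print(p,yawjaw(),o['ft_force'])
cv2.imwrite("pics/w3.png",im[:,:,::-1])
s=snapshot("scene");cv2.imwrite("pics/s3.png",cv2.resize(s[170:290,220:380,::-1],None,fx=5,fy=5,interpolation=cv2.INTER_CUBIC))
for x in [(492.4,-188.5,99),(465.5,-134.6,99)]: print(proj(ci,x))
```

```text
[ 491.73474691 -191.39680132  119.27477763] 26.775893949761073 [-0.03740077  0.26230969 -0.27047632]
(np.float64(261.58227522345317), np.float64(221.74572510070996))
(np.float64(262.58796350370704), np.float64(124.83716375793155))
```

View pics/w3.png

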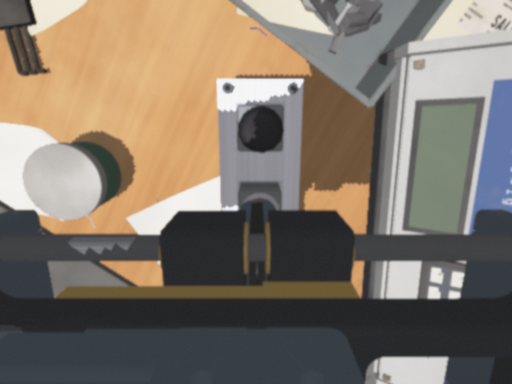

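View pics/s3.png

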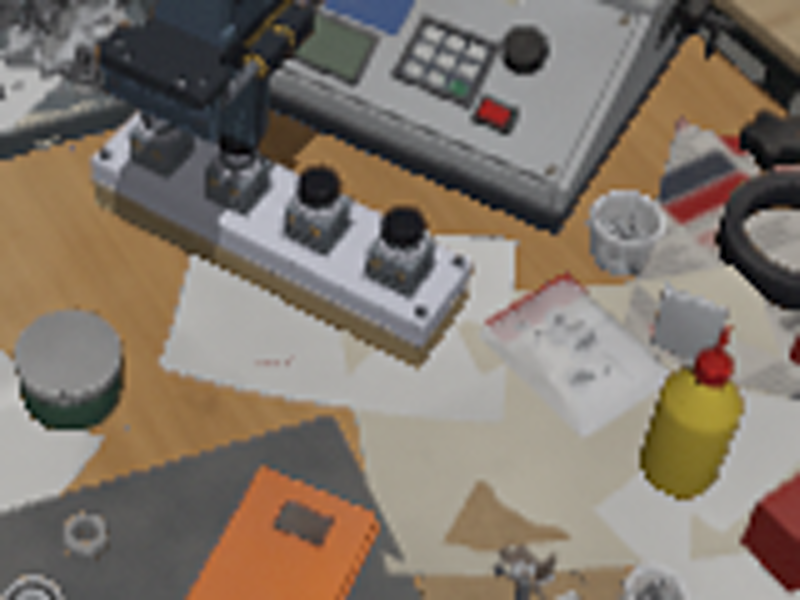

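Request:
send_rows(rows="1 0.15 0 0 0; 1 0.15 0 0 0; 1 0.15 0 0 0")

```text
time_s: 10.4
tool_pos: [491.6, -191.0, 118.1]
orientation: [24.0, 90.0, -39.2]
ft_force: [-0.4, -0.9, 4.0]
opening: 0.6
```

Request:
send_rows(rows="1 0.1 0 0 0; 1 0.1 0 0 0; 1 0.1 0 0 0")

```text
time_s: 10.78
tool_pos: [491.6, -191.0, 117.1]
orientation: [25.1, 90.0, -38.1]
ft_force: [-0.5, -1.8, 7.2]
opening: 0.2
```

Request:
send_rows(rows="1 0.1 0 0 0; 1 0.1 0 0 0; 1 0.1 0 0 0")

```text
time_s: 11.15
tool_pos: [491.6, -191.0, 116.2]
orientation: [28.2, 90.0, -35.0]
ft_force: [-0.7, -1.6, 7.4]
opening: 0.4
```

Request:
send_rows(rows="1 0.05 0 0 0; 1 0.05 0 0 0; 1 0.05 0 0 0")

```text
time_s: 11.52
tool_pos: [491.6, -191.0, 115.7]
orientation: [24.7, 90.0, -38.5]
ft_force: [-1.2, -1.0, 8.9]
opening: 0.2
```

Request:
send_rows(rows="1 0.15 0 0 0; 1 0.3 0 0 0; 1 0.4 0 0 0; 1 0.5 0 0 0;  1 0.5 0 0 0;  1 0.5 0 0 0")

```text
time_s: 12.28
tool_pos: [491.3, -190.7, 110.4]
orientation: [-148.0, 90.0, 148.8]
ft_force: [-0.7, 1.2, 1.5]
opening: 0.4
```

Request:
send_rows(rows="1 -1.4 0 0 0; 1 -1.5 0 0 0; 1 -1.5 0 -6 0; 1 -1.5 0 -6 0; 1 -0.9 0 -6 0; 1 -0.9 0 -6 0; 1 -0.9 0 -6 0")

```text
time_s: 13.15
tool_pos: [464.7, -137.8, 119.3]
orientation: [1.1, 90.0, -62.1]
ft_force: [0.6, -0.2, -0.5]
opening: 0.3
```

Sound. Now the last one (seat 1).

Request:
send_rows(rows="1 0.15 0 0 0; 1 0.15 0 0 0; 1 0.15 0 0 0")

```text
time_s: 13.52
tool_pos: [464.6, -137.5, 118.1]
orientation: [32.7, 90.0, -30.5]
ft_force: [0.1, -0.9, 3.6]
opening: 0.4
```

Request:
send_rows(rows="1 0.1 0 0 0; 1 0.1 0 0 0; 1 0.1 0 0 0")

```text
time_s: 13.9
tool_pos: [464.7, -137.5, 117.1]
orientation: [31.1, 90.0, -32.1]
ft_force: [-1.0, -1.7, 7.0]
opening: 0.6
```

Request:
send_rows(rows="1 0.1 0 0 0; 1 0.1 0 0 0; 1 0.1 0 0 0")

```text
time_s: 14.28
tool_pos: [464.7, -137.5, 116.2]
orientation: [29.4, 89.9, -33.8]
ft_force: [-1.3, -2.1, 9.4]
opening: 0.4
```

Request:
send_rows(rows="1 0.05 0 0 0; 1 0.05 0 0 0; 1 0.05 0 0 0")

```text
time_s: 14.65
tool_pos: [464.7, -137.5, 115.7]
orientation: [28.5, 89.9, -34.7]
ft_force: [-0.0, -2.1, 9.3]
opening: 0.4
```

Request:
send_rows(rows="1 0.15 0 0 0; 1 0.3 0 0 0; 1 0.4 0 0 0; 1 0.5 0 0 0;  1 0.5 0 0 0;  1 0.5 0 0 0")

```text
time_s: 15.4
tool_pos: [464.2, -137.1, 110.4]
orientation: [-143.7, 90.0, 153.2]
ft_force: [-1.3, 0.9, 2.5]
opening: 0.5
```

Request:
send_rows(rows="1 -2 0 0 0; 1 -6 0 0 0; 1 -9 0 6 0; 1 -9 0 9 0; 1 -9 0 10 0; 1 -9 0 10 0; 1 -9 0 10 0")

```text
time_s: 16.27
tool_pos: [508.7, -225.4, 200.0]
orientation: [-151.5, 89.9, 145.3]
ft_force: [-0.8, 0.3, -0.4]
opening: 0.6
```

Run:
```python
from h import *
o,p,R=state(); ci=camera_info("wrist"); im=snapshot("wrist"); print(p,yawjaw(),o['ft_force'])
cv2.imwrite("pics/w4.png",im[:,:,::-1])
s=snapshot("scene");cv2.imwrite("pics/s4.png",cv2.resize(s[170:290,220:380,::-1],None,fx=5,fy=5,interpolation=cv2.INTER_CUBIC))
np.save("w4.npy",ci['pose'])
```

```text
[ 508.70144448 -225.40095831  199.95814609] 26.84587614056337 [-0.75749663  0.26578541 -0.40770346]
```

View pics/w4.png

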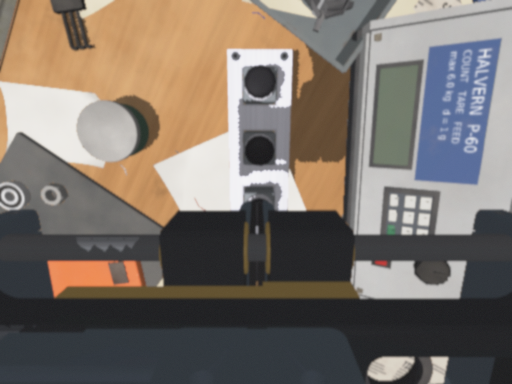

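View pics/s4.png

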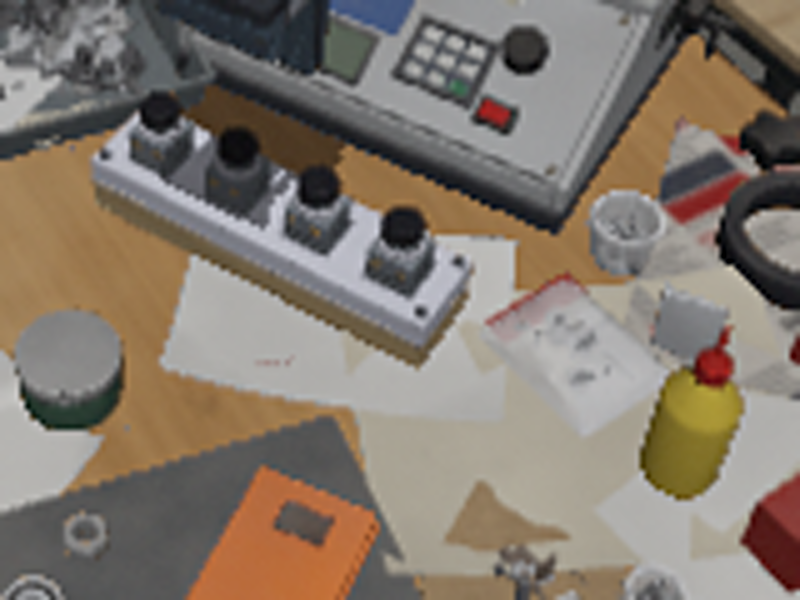

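Request:
send_rows(rows="-0.2 0 0 3 0; -0.2 0 0 6 0; -0.2 0 0 6 0; -0.2 0 0 6 0; -0.2 0 0 6 0; -0.2 0 0 6 0")

```text
time_s: 17.12
tool_pos: [536.3, -279.5, 200.5]
orientation: [-155.8, 90.0, 141.0]
ft_force: [-0.2, -0.3, -0.0]
opening: 54.3
```

Run:
```python
from h import *
o,p,R=state(); ci=camera_info("wrist"); im=snapshot("wrist"); print(p,yawjaw(),o['opening'])
cv2.imwrite("pics/w5.png",im[:,:,::-1]); np.save("w5.npy",ci['pose'])
cv2.imwrite("pics/w5c.png",cv2.resize(im[60:215,190:340,::-1],None,fx=3.8,fy=3.8,interpolation=cv2.INTER_CUBIC))
g=im.max(2)
m=((g<50)*255).astype(np.uint8); m[205:]=0; m[:, :225]=0; m[:,300:]=0;m[:10]=0
for c in cv2.findContours(m,0,1)[0]:
    if cv2.contourArea(c)>80:
        (u,v),r=cv2.minEnclosingCircle(c); M=cv2.moments(c); print(u,v,r,M['m10']/M['m00'],M['m01']/M['m00'],onz(ci,u,v,90.5).round(1))
```

```text
[ 536.31939382 -279.48795644  200.54602391] 26.82963550228548 54.314308262306284
258.5 149.5 14.30044937133789 258.47529812606473 149.45144804088585 [ 519.2 -244.7   90.5]
259.8734130859375 79.74050903320312 14.598346710205078 268.268156424581 78.94413407821229 [ 493.1 -190.9   90.5]
259.5 11.0 13.537086486816406 263.1686046511628 16.40891472868217 [ 468.7 -143.9   90.5]
```

View pics/w5.png

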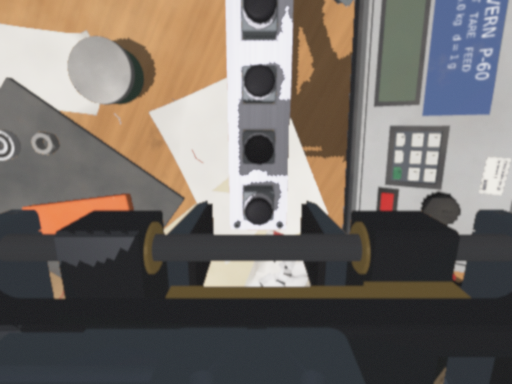

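View pics/w5c.png

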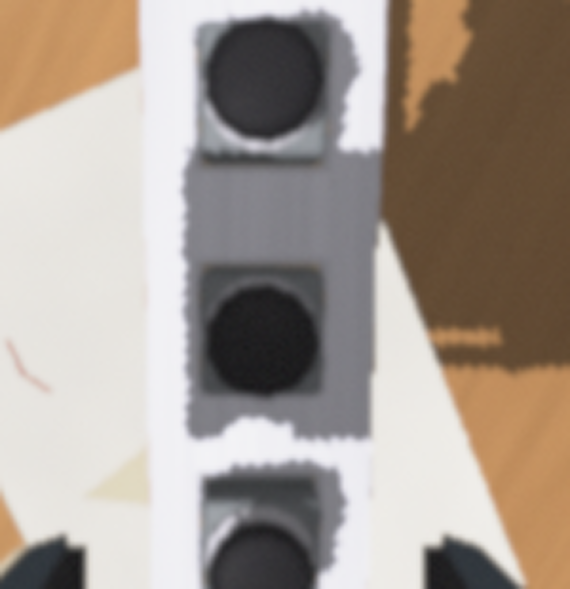

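Request:
send_rows(rows="-0.2 0 0 -2 0; -0.2 2 0.1 -3.9 0; -0.2 5 0.1 -3.9 0; -0.2 7.5 0.1 -3.9 0; -0.2 7.5 0.1 -3.9 0; -0.2 7.5 0.1 -3.9 0; -0.2 7.5 0.1 -3.9 0")

```text
time_s: 18.05
tool_pos: [520.3, -245.1, 126.5]
orientation: [32.0, 89.9, -31.2]
ft_force: [0.5, 0.2, -0.1]
opening: 54.9
```

Run:
```python
from h import *
o,p,R=state(); ci=camera_info("wrist"); im=snapshot("wrist"); print(p,yawjaw(),o['opening'],o['ft_force'])
cv2.imwrite("pics/w6.png",im[:,:,::-1])
s=snapshot("scene");cv2.imwrite("pics/s6.png",cv2.resize(s[170:290,220:380,::-1],None,fx=5,fy=5,interpolation=cv2.INTER_CUBIC))
for z in (90.5,69,45): print(proj(ci,(519,-244.5,z)))
```

```text
[ 520.34564126 -245.13659577  126.53828473] 26.803594263997468 54.879461273579786 [ 0.54135224  0.22434021 -0.06741713]
(np.float64(257.04806611249535), np.float64(215.23397059138455))
(np.float64(256.9909128146024), np.float64(205.9977545677956))
(np.float64(256.93872679899516), np.float64(197.56427248838898))
```

View pics/w6.png

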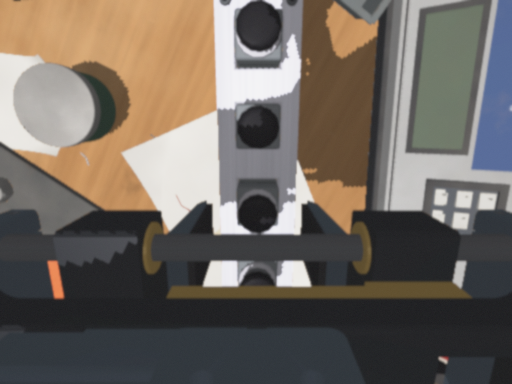

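View pics/s6.png

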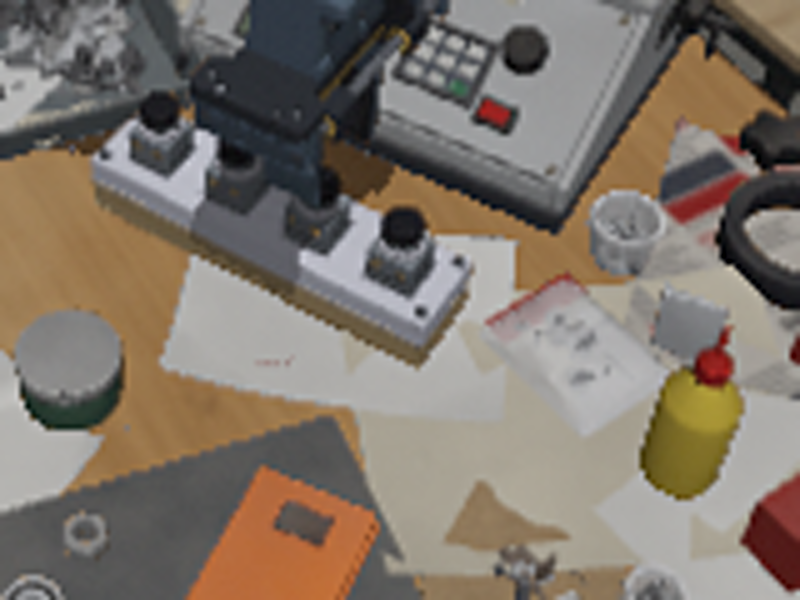

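Request:
send_rows(rows="-0.2 2 0 0 0; -0.2 4 0 0 0; -0.2 5 0 0 0; -0.2 5.8 0 0 0; -0.2 5.8 0 0 0; -0.2 5.8 0 0 0; -0.2 5.8 0 0 0")

```text
time_s: 19.02
tool_pos: [520.0, -244.9, 67.9]
orientation: [30.6, 90.0, -32.6]
ft_force: [-0.4, 1.2, 0.7]
opening: 54.7
```

Run:
```python
from h import *
o,p,R=state(); im=snapshot("wrist"); print(p,yawjaw(),o['opening'],o['ft_force'])
cv2.imwrite("pics/w7.png",im[:,:,::-1])
```

```text
[ 520.03787452 -244.9483377    67.86703277] 26.808570047793527 54.667706044886245 [-0.37666989  1.18641105  0.7249173 ]
```

View pics/w7.png

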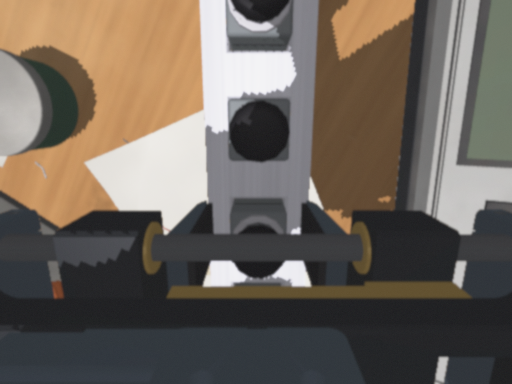

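Request:
send_rows(rows="1 0 0 0 0; 1 0 0 0 0; 1 0 0 0 0; 1 0 0 0 0; 1 0 0 0 0; 1 0 0 0 0")

```text
time_s: 19.82
tool_pos: [519.9, -244.8, 67.5]
orientation: [33.8, 90.0, -29.4]
ft_force: [-0.4, 1.3, 1.2]
opening: 31.9
```

Request:
send_rows(rows="1 -0.5 0 0 0; 1 -1 0 0 0; 1 -2 0 0 0; 1 -3 0 0 0; 1 -5 0 0 0; 1 -8 0 0 0; 1 -9 0 0 0; 1 -9 0 0 0")

```text
time_s: 20.82
tool_pos: [519.9, -244.9, 157.8]
orientation: [29.2, 89.9, -34.0]
ft_force: [-0.3, -0.2, -2.7]
opening: 31.8
```

Run:
```python
from h import *
o,p,R=state(); im=snapshot("wrist"); print(p,yawjaw(),o['opening'],o['ft_force'],o['joints'].round(1))
cv2.imwrite("pics/w8.png",im[:,:,::-1])
s=snapshot("scene");cv2.imwrite("pics/s8.png",s[:,:,::-1])
print(shift([443.5,241,p[2]]))
```

```text
[ 519.92100468 -244.92690557  157.81893184] 26.8037199358634 31.774404506880565 [-0.31898305 -0.16738863 -2.66782006] [-31.2  29.   89.4  -0.   61.5 -58. ]
[ -0.086  15.125 -46.762]
```

View pics/w8.png

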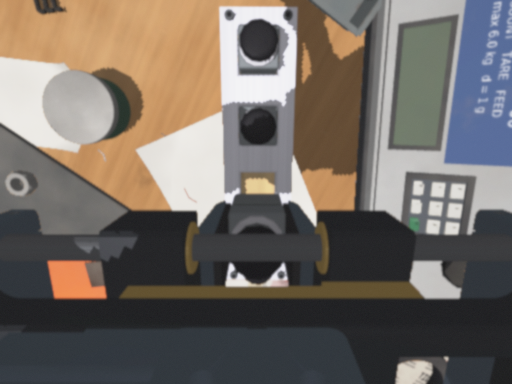

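View pics/s8.png

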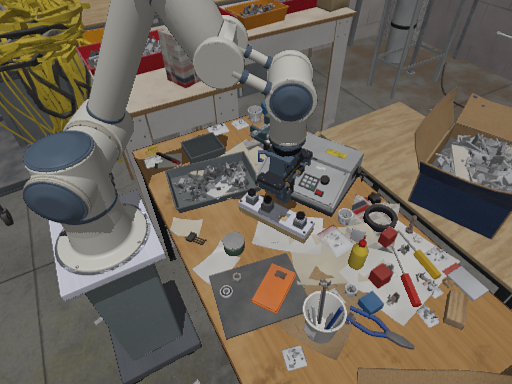

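Request:
send_rows(rows="1 -1 1 -3 0; 1 -2 2.5 -8 3; 1 -3 4.2 -13 8; 1 -3 5.8 -18 13; 1 -3 7.5 -23 18; 1 -3 9 -28 23; 1 -3 10.7 -33 26.8; 1 -3 12 -37 26.8")

```text
time_s: 21.92
tool_pos: [459.1, 141.3, 186.5]
orientation: [-82.0, 89.9, -172.1]
ft_force: [0.9, 0.1, -1.7]
opening: 31.6
```

Request:
send_rows(rows="1 0 0 0 0; 1 0 0 0 0; 1 0 0 0 0")

```text
time_s: 22.3
tool_pos: [460.1, 138.7, 187.1]
orientation: [-66.4, 90.0, -156.4]
ft_force: [0.7, 0.2, -1.2]
opening: 31.7
```

Run:
```python
from h import *
o,p,R=state(); ci=camera_info("wrist"); im=snapshot("wrist"); print(p,yawjaw(),o['opening'],o['ft_force'],o['joints'].round(1))
cv2.imwrite("pics/w9.png",im[:,:,::-1])
print(proj(ci,[443.5,241,3]))
np.save("w9.npy",ci['pose'])
```

```text
[460.10554253 138.66527317 187.07217384] -0.06925941487408568 31.657281301221126 [ 0.72339595  0.17966073 -1.20429263] [  9.7  20.1 100.3  -0.   59.6   9.7]
(np.float64(242.63012579381495), np.float64(84.29810060070862))
```

View pics/w9.png

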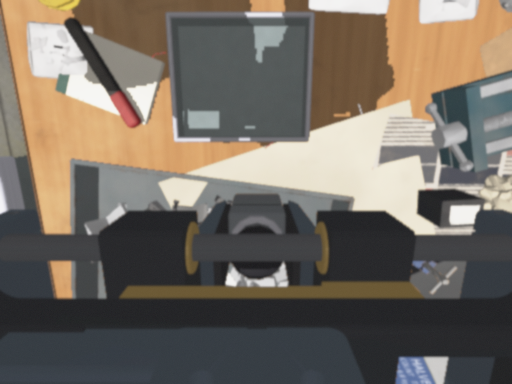

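Request:
send_rows(rows="1 0 -0.8 -5 0; 1 0 -1.7 -10.2 0; 1 4 -1.7 -10.2 0; 1 8 -1.7 -10.2 0; 1 11 -1.7 -10.2 0; 1 12.5 -1.7 -10.2 0; 1 12.5 -1.7 -10.2 0; 1 12.5 -1.7 -10.2 0")

```text
time_s: 23.35
tool_pos: [443.8, 241.6, 63.4]
orientation: [110.7, 89.9, 20.7]
ft_force: [0.6, -0.2, -1.9]
opening: 31.6
```

Run:
```python
from h import *
o,p,R=state(); im=snapshot("wrist"); print(p,yawjaw(),o['opening'],o['ft_force'])
cv2.imwrite("pics/w10.png",im[:,:,::-1])
s=snapshot("scene");cv2.imwrite("pics/s10.png",cv2.resize(s[110:210,150:310,::-1],None,fx=5,fy=5,interpolation=cv2.INTER_CUBIC))
```

```text
[443.75434203 241.60379261  63.35895637] -0.009270524437398264 31.595975279277074 [ 0.6270577  -0.18147389 -1.90369031]
```

View pics/w10.png

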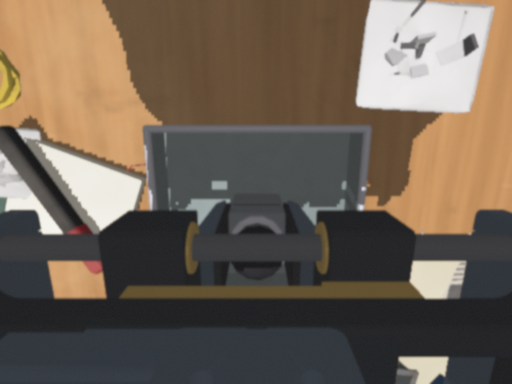

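View pics/s10.png

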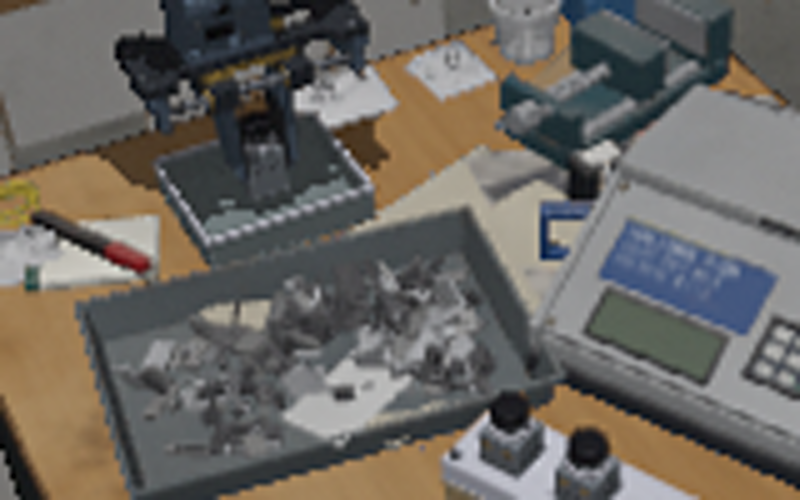

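Request:
send_rows(rows="1 0.8 0 0 0; 1 1.4 0 0 0; 1 1.5 0 0 0; 1 1.5 0 0 0; 1 1.5 0 0 0")

```text
time_s: 24.08
tool_pos: [443.1, 241.6, 47.5]
orientation: [102.9, 90.0, 12.9]
ft_force: [0.0, -0.6, -1.9]
opening: 31.8
```

Request:
send_rows(rows="1 0.1 0 0 0; 1 0.1 0 0 0; 1 0.1 0 0 0")

```text
time_s: 24.45
tool_pos: [443.0, 241.6, 46.4]
orientation: [77.2, 90.0, -12.8]
ft_force: [0.4, 0.6, -2.4]
opening: 31.9
```

Request:
send_rows(rows="1 0.1 0 0 0; 1 0.1 0 0 0; 1 0.1 0 0 0")

```text
time_s: 24.82
tool_pos: [443.1, 241.6, 45.5]
orientation: [111.1, 90.0, 21.1]
ft_force: [-1.1, 0.1, 0.9]
opening: 31.5
```

Request:
send_rows(rows="0 0 0 0 0; -0.2 0 0 0 0; -0.2 0 0 0 0; -0.2 0 0 0 0; -0.2 0 0 0 0")

```text
time_s: 25.45
tool_pos: [443.0, 241.6, 45.4]
orientation: [-100.0, 90.0, 170.0]
ft_force: [0.3, 0.3, 0.4]
opening: 54.6
```

Request:
send_rows(rows="-0.2 -1 0 0 0; -0.2 -3 0 0 0; -0.2 -7 0 0 0; -0.2 -12 0 0 0; -0.2 -14 0 5 0; -0.2 -14 0 10 0; -0.2 -14 0 10 0; -0.2 -14 0 10 0")

```text
time_s: 26.45
tool_pos: [443.2, 141.7, 185.9]
orientation: [121.7, 90.0, 31.7]
ft_force: [0.2, 0.3, -0.0]
opening: 54.8
```

Run:
```python
from h import *
o,p,R=state(); ci=camera_info("wrist"); im=snapshot("wrist"); print(p,o['opening'],o['ft_force'])
cv2.imwrite("pics/w11.png",im[:,:,::-1])
s=snapshot("scene");cv2.imwrite("pics/s11.png",s[:,:,::-1]); cv2.imwrite("pics/s11c.png",cv2.resize(s[120:270,170:380,::-1],None,fx=3.8,fy=3.8,interpolation=cv2.INTER_CUBIC))
print(proj(ci,[443,241.6,48.5]),proj(ci,[443,241.6,27]))
```

```text
[443.15706877 141.70029219 185.87861058] 54.80063084459171 [ 0.20279595  0.25987021 -0.00612298]
(np.float64(257.45977459553194), np.float64(81.40483621239109)) (np.float64(257.39328864889785), np.float64(84.04650831087042))
```

View pics/w11.png

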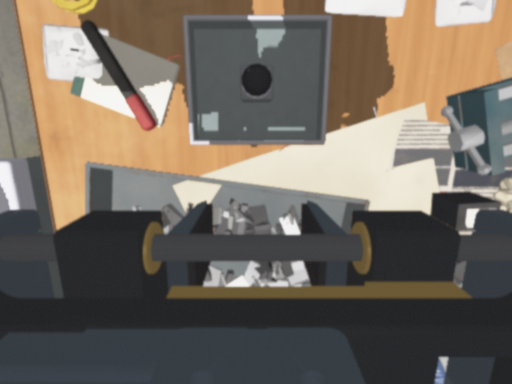

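View pics/s11c.png

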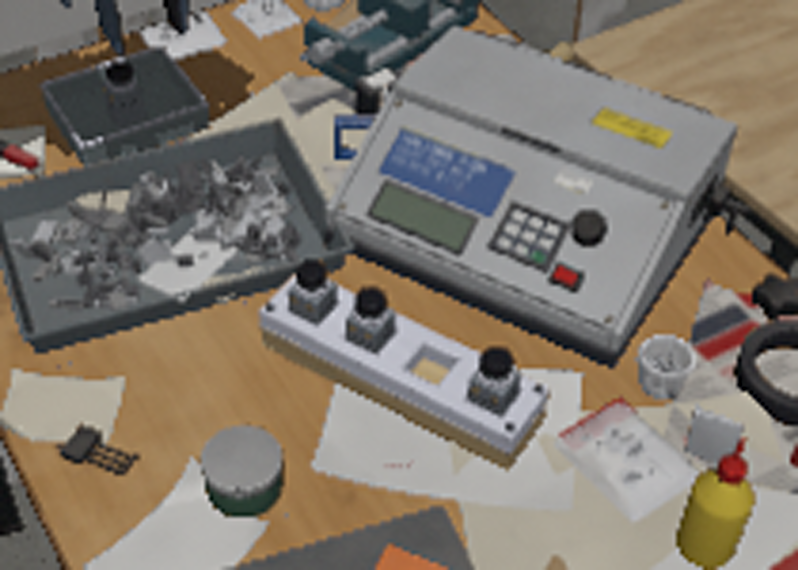

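Run:
```python
from h import *
print(manip.hand_in())
```

```text
the job is handed in; nothing more can be done
None
```

The job is done and handed in: all four heads clicked in, and the tired switch stands in the reject tray. I finished at about 26.5 s of the 64 s allowed.

- **Pressing:** I pressed seats 4, 3, 2 and 1 in 0.5–1 mm steps. The highest force readings were 8.4, 4.8, 8.9 and 9.4 N. I only read the force at the end of each call, so any short spike in between would not show. Seat 3 was clearly the tired one. The scene picture showed the heads lower, and the force dropped to 1–2.5 N after each click.
- **Moving the switch:** I gripped the seat 3 switch across the row, with a reading of 31.9 mm against the 32 mm housing. I lifted it straight out and set it down in the middle of the tray. I opened the gripper only after the force showed it touching the floor.
- **Last checks:** The wrist picture shows the switch upright at about the tray centre (pixel 257, 79; expected 257, 81). The scene picture shows the other three still seated with their heads in, and the bottle and tin in place by eye. The robot was clear, at near-zero force.
- **Disagreements:** Head positions from the different cameras differed by up to about 5 mm. The wrist view also looked slightly distorted away from its centre, so I used points near the centre of the wrist image. The force readings had about 1 N of noise: seat 3 read 4.5, 3.4 and 4.8 N in successive steps.

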